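Sort the goldsmith's bench: slugs to the feed ramp, bands and punch to their trays

ROBOT

A 6-joint arm with a two-finger parallel gripper is mounted at the origin on the work surface. World frame = base frame: x ahead of the robot, y to its left, z up, the work surface at z = 0. Lengths are in mm, angles in degrees, forces in N, time in s.
With the tool pointing down it reaches from about 300 to 850 mm from the base axis. Payload 4.2 kg.
Tool frame: the origin (TCP) lies midway between the tips of the shut fingers; the grasp point (between the pads) lies 19 mm behind it; z points along the fingers, y is the line along which they close (so a half turn about z gives the same grasp; the last joint's range is limited). The gripper opens to 91 mm and grips with 3 to 60 N. Pads are 32 mm wide; open, the fingers measure 118 mm over their backs; the gripper's body (76 mm by 178 mm) begins 60 mm behind the grasp point.
Start: joints at [-75.115, 18.312, 89.639, -0, 72.044, -1.146], TCP at [158.797, -552.654, 213.976] pointing down, gripper open.
Joint ranges: [-177.97, 177.97], [-48.28, 115.42], [12.27, 149.76], [-77.06, 257.06], [2.81, 150.46], [-146.56, 146.56]. Speed limits (degrees/s): [147.25, 147.25, 180, 180, 180, 180].

INTERFACE

Orientations are given as [roll, pitch, yaw] about the fixed x, y, z axes, in that order (R = Rz(yaw) Ry(pitch) Rx(roll)).
In Python, from workcell import env gives the robot as it stands.
- The arm moves only by the shell command python3 -m jog 'ROWS' [FORCE]. ROWS is a JSON object of lists of equal length, an entry for each row: "jaw": the finger opening in mm, from 0 to 91.2; "slide": the shift along the tool's x, y, z in units of 30 mm (1.0 is 30 mm), a list of three; "spin": the turn about the tool's z in units of 8 degrees (1.0 is 8 degrees). In form: {"jaw": [jaw, ...], "slide": [[dx, dy, dz], ...], "spin": [spin, ...]}. A call has 1 to 10 rows; each row shifts and turns the commanded pose from where the row before left it, along the tool's axes as they then stand; what a row does not reach is not made up. A row lasts 1/10 s, in which the tool goes at most 50 mm and 8.59 degrees, less where a joint would pass 70% of its speed; a pose out of reach is approached as far as the arm can. A call is refused whole if a number of a shift passes 1 or a number of a turn 1, either way. A call with a gripper value outside its range is refused whole. The fingers move at their own pace and stop on an object; FORCE is the grip in N (left out, the last holds). Time passes only in rows, so rows that do not move let the fingers close. It gives the time, the measured TCP pose, the force, the opening and the grip force at its end, in the units of the state.
- env.state(): the state, without advancing time (a new reading comes with each control period).
- env.grab_frame(name): name is "scene" or "top" or "wrist"; returns the picture (480x640x3 uint8, red, green, blue); there is no depth.
- env.camera_model(name): a dict with "fx", "fy", "cx", "cy" (pixels), "D" ([k1, k2, p1, p2, k3] as OpenCV has them; the pictures are not rectified), "camera_from_world" (4x4, takes a point from world to camera coordinates). Camera axes: x right, y up, looking along -z (the intrinsics and any distortion apply to the point x, -y, -z); pixel columns grow to the right and rows downward; lengths in mm; the calibration is good to about 2 mm. A picture is of the moment at which its call begins: read the wrist's pose just before it. camera_model takes no time and is no camera call; for the wrist camera it gives the pose at the moment of the call.
- env.job_done(): hands the job in; it is judged then, once.
The state is a dict: "time_s": time; "qpos": joint angles; "qvel": joint speeds; "effort": joint torques, N m; "ee_pos": TCP position; "ee_rot": TCP orientation; "force": force on the tool from outside, world axes, zero at the start; "torque": the same for the moment, N m; "gripper_width": finger opening in mm; "gripper_force": force on a finger pad.
Only numpy, scipy, OpenCV 4.12 (cv2) and the standard library are available. Lean on these libraries where they do the work, as an engineer would, in place of code of your own. Each camera call takes 0.05 s, during which the arm holds its last target. There are 200 camera calls.

TASK

Sort the loose pieces on the goldsmith's bench. Feed the two casting slugs into the yellow-sided ramp from its open upper end, each laid across the ramp so that it rolls down under the wire guard: the copper one must end up lowest, against the stop, with the brass one behind it, touching it. Lay both ring bands (green and black) flat on the floor of the blue tray, side by side, and the steel punch flat in the red tray; leave the little amber jar where it stands, and let go of everything.

Things in the scene. Friction and masses are not known exactly. Their poses are not given: they have to be found in the camera images.
- copper_slug: copper-coloured casting slug: a plain round bar 26 mm in diameter and 60 mm long, lying on its side; origin at its centre (13 mm above what it lies on), x along its axis. It rolls if pushed sideways.
- brass_slug: yellow brass casting slug: a plain round bar 26 mm in diameter and 60 mm long, lying on its side; origin at its centre (13 mm above what it lies on), x along its axis. It rolls if pushed sideways.
- green_band: green enamelled napkin-ring band blank, a tube open at both ends, 38 mm outside and 30 mm inside diameter, 22 mm high, standing on one rim with its bore upright; origin at the centre of its underside, z along the bore.
- black_band: black enamelled napkin-ring band blank, a tube open at both ends, 38 mm outside and 30 mm inside diameter, 22 mm high, standing on one rim with its bore upright; origin at the centre of its underside, z along the bore.
- punch: dark steel stamping punch lying flat, 90 mm long: a square shank 12 x 12 mm and 66 mm long, then a round bright nose 9 mm in diameter and 24 mm long at the +x end; x along its length, origin on its long axis midway between its ends (6 mm above what it lies on). The middle of the shank, near the centre of mass, is 12 mm from the origin towards -x.
- amber_bottle: small amber glass jar with black cap, 36 mm in diameter, 60 mm high, standing loose among the pieces; not part of the job, leave it in place. Origin at the centre of its underside.
- chute: fixed feed ramp, yellow sides: channel 240 long, 78 wide inside, sloping down along its +x by 0.28 rad. Origin on the bench under its middle, x level, pointing downhill, y across. Floor 50 mm up at x=0. Lower half (x 10 to 118) has 42 mm walls and a wire guard on top: no access from above. A stop at the low end holds the first slug's centre at x=104, z=34; the next rests at x=79, z=41.
- chute_entry (a point): where slugs go in: middle of the floor of the ramp's open upper half, 67 mm above the bench, 60 mm uphill of chute's origin; axes as chute. Floor rises 0.287 mm per mm uphill. Open above for 50 mm either way along the ramp, side walls 22 mm tall, no end wall. A slug lying across (axis along y, within 8 mm of the middle) rolls down; one laid lengthwise stays put.
- blue_tray: bright blue open tray fixed to the bench, 110 x 160 mm outside (x by y), 28 mm high, walls and floor 4 mm thick; origin at the centre of its underside, x along the short side.
- red_tray: red open tray fixed to the bench, 110 x 160 mm outside (x by y), 28 mm high, walls and floor 4 mm thick; origin at the centre of its underside, x along the short side.
There are look-alikes about, which are no part of the job. What is meant by the amber_bottle is not turquoise, and is the smaller of those in its own colour.

How it is judged:
By the outcome, as a careful person would: the job done as asked, in the order asked, and still so for the second after the job is handed in, with the robot touching nothing.
It also fails if it takes over 118 s, if anything falls off the work surface, if the arm or the gripper's body presses on something with over 40 N, if the wrist force passes 120 N, or if a joint passes its speed limit or range.

## Working session

There is one attempt and no reset: what is moved stays moved. The work goes in short steps, Python scripts to look and compute and a shell command to move; the robot and the scene stay as the last step left them, time stands still between calls to the robot, and variables do not carry over. Pictures are saved under pics/ and viewed, at most 14 in all, crops included, and the job is handed in when it is done.

```bash
ls; mkdir -p pics
python3 - <<'E'
from workcell import env
import cv2
for n in("scene","top"):
    cv2.imwrite(f"pics/{n}0.png",env.grab_frame(n)[:,:,::-1])
    m=env.camera_model(n);print(n,m)
print(env.state())
E
```

```text
pics
scene {'fx': 537.1126521242264, 'fy': 537.1126521242264, 'cx': 312.35651536579246, 'cy': 236.97772488528102, 'D': array([0.01856943, 0.        , 0.        , 0.        , 0.        ]), 'camera_from_world': array([[-8.39545975e-01,  5.43267981e-01, -4.73876568e-03,
         4.16124591e+02],
       [-4.42405289e-01, -6.78561807e-01,  5.86371413e-01,
         1.86497039e+02],
       [ 3.15341268e-01,  4.94382215e-01,  8.10028463e-01,
        -1.24724759e+03],
       [ 0.00000000e+00,  0.00000000e+00,  0.00000000e+00,
         1.00000000e+00]])}
top {'fx': 497.7972380792548, 'fy': 497.7972380792548, 'cx': 321.9346575564478, 'cy': 243.37757216964735, 'D': array([-0.13556988,  0.        ,  0.        ,  0.        ,  0.        ]), 'camera_from_world': array([[ 2.62631840e-02, -9.99653004e-01,  2.02904010e-03,
         7.86265363e+00],
       [ 9.92451867e-01,  2.63171117e-02,  1.19777715e-01,
        -4.81512323e+02],
       [-1.19789551e-01, -1.13201954e-03,  9.92798661e-01,
        -1.08645830e+03],
       [ 0.00000000e+00,  0.00000000e+00,  0.00000000e+00,
         1.00000000e+00]])}
{'time_s': 0.1, 'qpos': array([-7.51175884e+01,  1.83484798e+01,  8.96985825e+01, -1.21043531e-03,
        7.20426438e+01, -1.14710983e+00]), 'qvel': array([ 0.05731017, -0.07863587, -0.16066806, -0.05051672, -0.12485697,
       -0.0580168 ]), 'effort': array([ 4.67565424e-04, -4.13330913e+01, -2.32509488e+01,  7.28379842e-02,
        4.22287197e-02, -6.21620438e-05]), 'ee_pos': array([ 158.64677111, -552.22646013,  213.20495999]), 'ee_rot': array([-1.79910289e+02, -6.45217239e-04,  1.60298951e+01]), 'force': array([-0.81103588, -0.06432988,  0.0024982 ]), 'torque': array([0.04257214, 0.00540143, 0.01441049]), 'gripper_force': 0.0, 'gripper_width': 91.17070440957315}
```

View pics/top0.png

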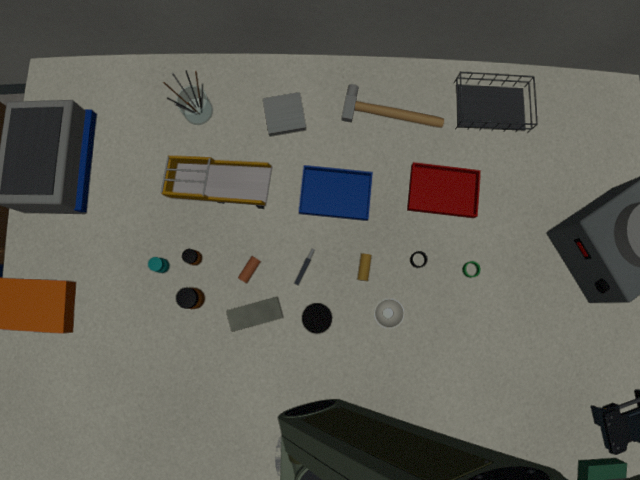

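View pics/scene0.png

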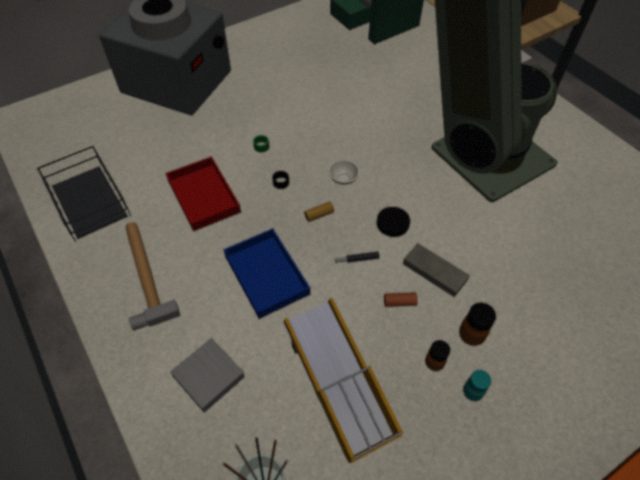

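The top view shows the copper slug at (249,269), punch (305,266), brass slug (364,266), black band (418,259), green band (471,269), and the ramp with its guard end at the left (165–272, 157–207). The blue tray is at (336,193) and the red tray at (444,190). There are two amber jars: a smaller one at (191,257) and a larger one at (190,298). A turquoise jar stands at (158,265). The amber_bottle is the one at (191,257), because it is amber and the smaller of the two. I'll measure, and confirm with one enlarged crop.

```bash
cat > h.py <<'E'
from workcell import env
import cv2, numpy as np
def ray(name,uv,z,m=None):
    m=m or env.camera_model(name)
    K=np.array([[m['fx'],0,m['cx']],[0,m['fy'],m['cy']],[0,0,1]])
    p=cv2.undistortPoints(np.array(uv,float).reshape(-1,1,2),K,m['D'])[:,0]
    T=m['camera_from_world'];R=T[:3,:3];c=-R.T@T[:3,3]
    d=np.c_[p[:,0],-p[:,1],-np.ones(len(p))]@R
    return c+d*((z-c[2])/d[:,2])[:,None]
def hsv(im): return cv2.cvtColor(im,cv2.COLOR_RGB2HSV)
def blobs(mask,amin=40):
    cs,_=cv2.findContours(mask.astype(np.uint8),cv2.RETR_EXTERNAL,cv2.CHAIN_APPROX_NONE)
    return [c for c in cs if cv2.contourArea(c)>amin]
def axis(P):
    P=P[:,:2];c,_,V=(lambda r:r)(cv2.PCACompute2(P.astype(np.float64),None))[0],0,cv2.PCACompute2(P.astype(np.float64),None)[1]
    return c[0],np.degrees(np.arctan2(V[0,1],V[0,0]))%180
def go(x,y,z,yaw=None):
    "spin first (to yaw), then slide, in units"
    s=env.state();p=s['ee_pos'];w=s['ee_rot'][2];yaw=w if yaw is None else yaw
    sp=-((yaw-w+180)%360-180)/8
    a=np.radians(yaw);d=np.array([x,y,z])-p
    t=np.array([np.cos(a)*d[0]+np.sin(a)*d[1],np.sin(a)*d[0]-np.cos(a)*d[1],-d[2]])/30
    print('spin',sp.round(3),'slide',t.round(3))
E
python3 - <<'E'
from h import *
im=cv2.imread('pics/top0.png')[:,:,::-1].copy();H=hsv(im)
cv2.imwrite('pics/crop.png',cv2.resize(im[145:320,140:490,::-1],None,fx=2.28,fy=2.28,interpolation=cv2.INTER_CUBIC))
h,s,v=[H[...,i].astype(int) for i in range(3)]
def box(u0,v0,u1,v1):
    m=np.zeros(h.shape,bool);m[v0:v1,u0:u1]=1;return m
def rep(n,m,z):
    for c in blobs(m):
        r=cv2.minAreaRect(ray('top',c[:,0],z)[:,:2].astype(np.float32))
        f=np.zeros(h.shape,np.uint8);cv2.drawContours(f,[c],-1,1,-1)
        vv,uu=np.nonzero(f);P=ray('top',np.c_[uu,vv],z)
        print(n,'px',np.c_[uu,vv].mean(0).round(1),'rect',np.round(r[0],1),np.round(r[1],1),round(r[2],1),'mean',axis(P))
print(H[269,249],H[266,364],H[269,304],H[250,310],H[259,411],H[269,463],H[200,300],H[160,240],H[280,300])
rep('copper',box(225,245,270,295)&(s>100)&(v>60),15)
rep('brass',box(345,240,385,295)&(s>100),15)
rep('punch',box(285,240,325,295)&((v<95)|(h>95)&(h<130)&(s>60)),8)
rep('black',box(400,240,435,275)&(v<70),15)
rep('green',box(450,250,490,290)&(h>40)&(h<90)&(s>90),15)
rep('blue',box(285,150,385,230)&(h>100)&(h<130)&(s>120),28)
rep('red',box(395,150,490,230)&((h<8)|(h>172))&(s>120),28)
rep('yellow',box(150,145,280,215)&(h>15)&(h<35)&(s>120),60)
E
```

```text
[ 11 157 101] [ 21 159 106] [108  55  46] [ 30  21 107] [105 255   4] [ 66 172  37] [110 148  95] [ 24  55 115] [40 12 63]
copper px [248.7 269.1] rect [419.9 184.5] [23.5 58.8] 60.0 mean (array([419.78835604, 184.59076644]), np.float64(149.583645825999))
brass px [364.1 266.7] rect [432.4 -76.1] [23.3 59.3] 83.8 mean (array([432.31524268, -76.05413154]), np.float64(173.187767414552))
punch px [303.7 267.8] rect [429.8  59.9] [13.2 87.4] 65.1 mean (array([426.70612509,  60.58701364]), np.float64(155.56499498355507))
black px [418.1 259.1] rect [ 452.9 -198.7] [36.7 36.8] 0.4 mean (array([ 452.73795528, -198.93331001]), np.float64(122.37700966068978))
green px [471.1 268.9] rect [ 434.  -321.6] [37.6 34.6] 89.8 mean (array([ 433.07192477, -321.81570004]), np.float64(97.60669552432441))
blue px [335.4 192.4] rect [599.4  -7. ] [157.7 111.6] 85.9 mean (array([598.93327032,  -6.95684468]), np.float64(85.82954807716406))
red px [443.9 189.8] rect [ 613.3 -257. ] [162.6 113.7] 85.2 mean (array([ 612.70902618, -256.42629092]), np.float64(85.57805960757149))
yellow px [202.9 195.8] rect [572.8 266.9] [232.8  36.4] 78.8 mean (array([577.01749355, 288.30580739]), np.float64(82.849947275729))
yellow px [170.  174.3] rect [624.8 366.2] [21.1 18.8] 84.9 mean (array([624.81778963, 366.26517715]), np.float64(86.68127092213892))
yellow px [209.3 161.5] rect [654.9 257.9] [ 28.1 233.9] 0.7 mean (array([655.84983686, 278.72720938]), np.float64(88.51096300101199))
```

View pics/crop.png

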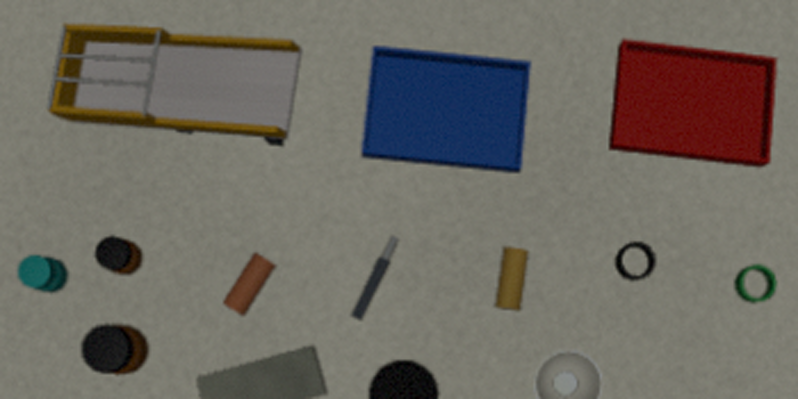

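The crop confirms it: small amber jar at about (120,254) in the crop, large amber jar at (115,348), turquoise at (42,272). The small amber jar is the one to leave alone. The ramp's corners are at crop (65,27), (52,113), (300,45) and (287,136).

Run:
```python
from h import *
f=lambda u,v:(140+u/2.28,145+v/2.28)
hi=ray('top',[f(300,45),f(287,136)],105);lo=ray('top',[f(65,27),f(52,113)],60)
print(hi,lo);print('mid',hi.mean(0),lo.mean(0))
d=lo.mean(0)-hi.mean(0);print(np.degrees(np.arctan2(d[1],d[0])),np.hypot(*d[:2]))
# guard end
e=ray('top',[f(160,30),f(148,122)],88);print(e.mean(0))
# punch from scene, endpoints px
print(ray('scene',[(336,261),(379,256)],6))
im=cv2.imread('pics/top0.png')
print(ray('top',[f(395,238),f(357,318)],8))
# scene cross-check of slugs
S=cv2.imread('pics/scene0.png')[:,:,::-1].copy();H=hsv(S)
h,s,v=[H[...,i].astype(int) for i in range(3)]
for n,(u0,v0,u1,v1) in dict(copper=(380,288,422,312),brass=(300,198,340,225)).items():
    m=np.zeros(h.shape,bool);m[v0:v1,u0:u1]=1
    for c in blobs(m&(s>100)):
        print(n,cv2.minAreaRect(ray('scene',c[:,0],13)[:,:2].astype(np.float32)))
go(420,184.5,120,60)
```

```text
[[638.34779997 132.5134898  105.        ]
 [551.15983239 140.96308366 105.        ]] [[665.42149654 372.8934739   60.        ]
 [577.94498905 379.39256509  60.        ]]
mid [594.75381618 136.73828673 105.        ] [621.6832428  376.14301949  60.        ]
83.58206545225345 240.91454934954484
[610.20337655 273.04507855  88.        ]
[[468.62720362  45.16351911   6.        ]
 [389.52099024  82.35839646   6.        ]]
[[469.34572738  40.02813538   8.        ]
 [388.49395442  75.49143198   8.        ]]
copper ((418.0652770996094, 185.65521240234375), (25.756868362426758, 61.079105377197266), 56.991634368896484)
brass ((429.63311767578125, -75.54399108886719), (28.564523696899414, 64.86439514160156), 82.855224609375)
spin -5.496 slide [25.623 -4.734  3.107]
```

```bash
python3 -c "
from h import *
go(419,185,110)"
```

```text
spin -0.0 slide [ 15.127 -21.222   3.44 ]
```

```bash
python3 -m jog '{"jaw":[70,70,70,70,70,70,70,70,70,70],"slide":[[0.69,-0.965,0.15],[0.69,-0.965,0.15],[0.69,-0.965,0.15],[0.69,-0.965,0.15],[0.69,-0.965,0.15],[0.69,-0.965,0.15],[0.69,-0.965,0.15],[0.69,-0.965,0.15],[0.69,-0.965,0.15],[0.69,-0.965,0.15]],"spin":[0,0,0,0,0,0,0,0,0,0]}' 20
python3 -m jog '{"jaw":[70,70,70,70,70,70,70,70,70,70],"slide":[[0.69,-0.965,0.15],[0.69,-0.965,0.15],[0.69,-0.965,0.15],[0.69,-0.965,0.15],[0.69,-0.965,0.15],[0.69,-0.965,0.15],[0.69,-0.965,0.15],[0.69,-0.965,0.15],[0.69,-0.965,0.15],[0.69,-0.965,0.15]],"spin":[0,0,0,0,0,0,0,0,0,0]}'
python3 -m jog '{"jaw":[70,70,70,70,70,70,70,70,70,70],"slide":[[0.69,-0.965,0.15],[0.69,-0.965,0.15],[0,0,0],[0,0,0],[0,0,0],[0,0,0],[0,0,0],[0,0,0],[0,0,0],[0,0,0]],"spin":[0,0,-0.97,-0.97,-0.97,-0.97,-0.97,-0.97,-0.97,-0.97]}'
python3 -m jog '{"jaw":[70,70,70,70,70,70,70,70,70,70],"slide":[[0,0,0],[0,0,0],[0,0,0],[0,0,0],[0,0,0],[0,0,0],[0,0,0],[0,0,0],[0,0,0],[0,0,0]],"spin":[-0.97,-0.97,-0.97,-0.97,-0.97,-0.97,-0.97,-0.97,-0.97,0]}'
python3 -c "
from h import *
go(419,185,6,148.5)
cv2.imwrite('pics/w1.png',env.grab_frame('wrist')[:,:,::-1])"
```

```text
time_s: 1.1
ee_pos: [277.8, -215.7, 168.6]
ee_rot: [-180.0, -0.0, 16.0]
force: [1.0, -0.6, -0.0]
gripper_width: 70.1
gripper_force: 0.0
time_s: 2.1
ee_pos: [396.8, 119.7, 123.6]
ee_rot: [180.0, 0.0, 16.1]
force: [1.1, -0.1, -1.0]
gripper_width: 70.2
gripper_force: 0.0
time_s: 3.1
ee_pos: [420.3, 185.1, 114.6]
ee_rot: [-180.0, 0.0, 78.4]
force: [0.4, -0.5, 0.2]
gripper_width: 70.3
gripper_force: 0.0
time_s: 4.1
ee_pos: [420.3, 185.1, 114.6]
ee_rot: [-180.0, -0.0, 147.9]
force: [0.0, -0.2, -1.3]
gripper_width: 70.3
gripper_force: 0.0
spin -0.07 slide [ 0.035 -0.026  3.621]
```

View pics/w1.png

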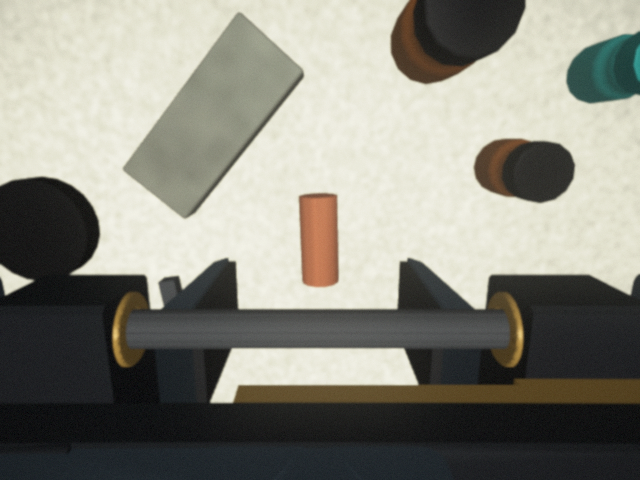

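The wrist view shows the copper slug centred between the fingers at (319,240), with its axis along tool x. The small amber jar at (525,170) is clear of them.

```bash
python3 -m jog '{"jaw":[70,70,70,70,70,20,20,20,20,20],"slide":[[0.03,0,0.9],[0,0,0.9],[0,0,0.9],[0,0,0.9],[0,0,0],[0,0,0],[0,0,0],[0,0,0],[0,0,0],[0,0,0]],"spin":[-0.07,0,0,0,0,0,0,0,0,0]}' 20
python3 -m jog '{"jaw":[20,20,20,20,20,20,20,20,20,20],"slide":[[0,0,0],[0,0,0],[0,0,0],[0,0,-0.5],[0,0,-0.9],[0,0,-0.9],[0,0,-0.9],[0,0,-0.9],[0,0,-0.4],[0,0,0]],"spin":[0,0,0,0,0,0,0,0,0,0]}'
python3 -c "
from h import *
go(602,197,140,173.7)"
```

```text
time_s: 5.15
ee_pos: [420.2, 185.9, 7.6]
ee_rot: [179.9, 0.1, 148.5]
force: [1.3, -0.6, 0.8]
gripper_width: 32.8
gripper_force: 0.0
time_s: 6.15
ee_pos: [420.5, 186.0, 143.1]
ee_rot: [179.9, 0.1, 148.5]
force: [0.6, -0.3, -2.2]
gripper_width: 25.4
gripper_force: 19.9
spin -3.149 slide [-5.973  1.029  0.102]
```

```bash
python3 -m jog '{"jaw":[20,20,20,20,20,20,20,20,20,20],"slide":[[0,0,0],[0,0,0],[0,0,0],[0,0,0],[-0.85,0.147,0],[-0.85,0.147,0],[-0.85,0.147,0],[-0.85,0.147,0],[-0.85,0.147,0],[-0.85,0.147,0]],"spin":[-0.787,-0.787,-0.787,-0.787,0,0,0,0,0,0]}' 20
python3 -m jog '{"jaw":[20,20],"slide":[[-0.87,0.147,0.1],[0,0,0]],"spin":[0,0]}' 
python3 -c "
from h import *
go(602,197,77,173.7)
a=env.grab_frame('wrist')[:,:,::-1];b=env.grab_frame('top')[140:220,150:290,::-1]
cv2.imwrite('pics/w2.png',np.vstack([cv2.resize(a,(533,400)),cv2.resize(b,(350,200))[:, :].repeat(1,1) if 0 else np.hstack([cv2.resize(b,(350,200)),np.zeros((200,183,3),np.uint8)])]))"
```

```text
time_s: 7.15
ee_pos: [574.7, 194.8, 139.5]
ee_rot: [-179.9, -0.2, 173.7]
force: [-0.1, -0.1, -2.3]
gripper_width: 25.4
gripper_force: 20.0
time_s: 7.35
ee_pos: [603.3, 196.4, 135.8]
ee_rot: [-179.9, -0.1, 173.6]
force: [-0.5, -0.5, -2.6]
gripper_width: 25.8
gripper_force: 19.9
spin -0.007 slide [0.045 0.014 1.961]
```

View pics/w2.png

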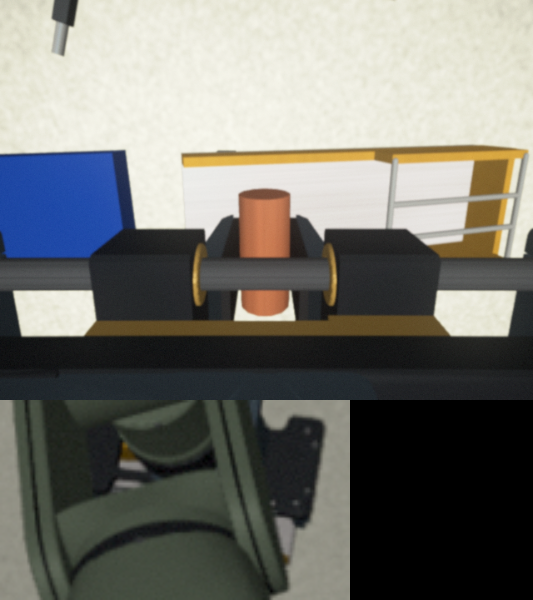

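The wrist view shows the slug held square over the open upper half, between the ramp's upper end (183,157) and the guard wire (390,160). I'll cross-check the ramp's near wall by casting rays from this view.

```bash
python3 -c "
from h import *
print(ray('wrist',[(219.6,186)],105),ray('wrist',[(219.6,198)],105), ray('wrist',[(468,187)],89))
print(ray('wrist',[(318,230)],123))"
```

```text
[[549.8008542  153.84428447 105.        ]] [[555.59230102 152.86090404 105.        ]] [[566.19977468 279.40568285  89.        ]]
[[572.98610687 199.4290198  123.        ]]
```

```bash
python3 -m jog '{"jaw":[20,20,20,20,20,20],"slide":[[0.04,0.18,0.4],[0,0,0.5],[0,0,0.5],[0,0,0.35],[0,0,0.18],[0,0,0]],"spin":[0,0,0,0,0,0]}' 20
python3 -c "
from h import *
cv2.imwrite('pics/w3.png',env.grab_frame('scene')[280:480,260:460,::-1].repeat(3,0).repeat(3,1))"
```

```text
time_s: 8.05
ee_pos: [599.7, 202.2, 80.0]
ee_rot: [-180.0, -0.1, 173.7]
force: [0.1, -0.6, -2.6]
gripper_width: 25.5
gripper_force: 19.9
```

View pics/w3.png

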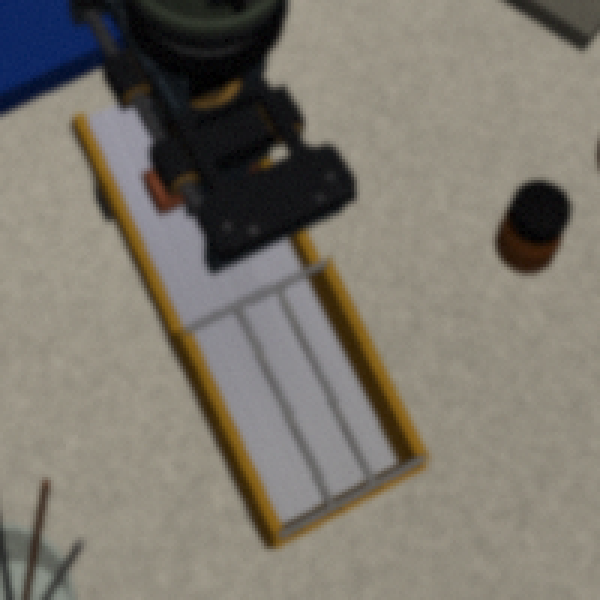

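The scene view shows the copper slug inside the channel, with its far end at (160,190) in the crop, near but inside the far wall. I'll release it.

```bash
python3 -m jog '{"jaw":[25,36,36,36,36,36,36,36,36,36],"slide":[[-0.03,0,0.06],[0,0,0],[0,0,0],[0,0,-0.2],[0,0,-0.3],[0,0,-0.5],[0,0,-0.8],[0,0,-0.8],[0,0,0],[0,0,0]],"spin":[0,0,0,0,0,0,0,0,0,0]}' 20
python3 -c "
from h import *
go(432,-76,130,173)
cv2.imwrite('pics/w4.png',env.grab_frame('scene')[280:480,260:460,::-1].repeat(2,0).repeat(2,1))"
```

```text
time_s: 9.1
ee_pos: [601.7, 202.1, 158.1]
ee_rot: [180.0, 0.1, 173.7]
force: [0.1, 1.0, 0.1]
gripper_width: 36.3
gripper_force: 0.0
spin 0.087 slide [ 4.486 -9.892  0.935]
```

View pics/w4.png

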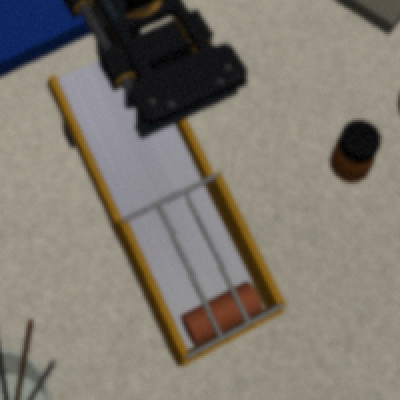

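The copper slug lies across the ramp against the stop, at crop (222,315). Next is the brass slug.

```bash
python3 -m jog '{"jaw":[36,70,70,70,70,70,70,70,70,70],"slide":[[0.449,-0.989,0.0],[0.449,-0.989,0],[0.449,-0.989,0.1],[0.449,-0.989,0.1],[0.449,-0.989,0.1],[0.449,-0.989,0.1],[0.449,-0.989,0.1],[0.449,-0.989,0.1],[0.449,-0.989,0.1],[0.449,-0.989,0.1]],"spin":[0,0,0,0,0,0,0,0,0,0]}' 20
python3 -c "
from h import *
go(431.7,-76,6,173.3)"
```

```text
time_s: 10.15
ee_pos: [433.3, -78.8, 132.0]
ee_rot: [180.0, -0.1, 173.7]
force: [0.2, -0.0, -0.1]
gripper_width: 69.8
gripper_force: 0.0
spin 0.051 slide [0.064 0.086 4.201]
```

```bash
python3 -m jog '{"jaw":[70,70,70,70,70,70,20,20,20,20],"slide":[[0.06,0.08,0.8],[0,0,0.9],[0,0,0.9],[0,0,0.9],[0,0,0.7],[0,0,0],[0,0,0],[0,0,0],[0,0,0],[0,0,0]],"spin":[0.05,0,0,0,0,0,0,0,0,0]}' 20
python3 -m jog '{"jaw":[20,20,20,20,20,20,20,20,20,20],"slide":[[0,0,0],[0,0,0],[0,0,0],[0,0,0],[0,0,-0.5],[0,0,-0.9],[0,0,-0.9],[0,0,-0.9],[0,0,-0.9],[0,0,-0.4]],"spin":[0,0,0,0,0,0,0,0,0,0]}'
python3 -c "
from h import *
go(600.5,201,140,173.7)"
```

```text
time_s: 11.15
ee_pos: [434.1, -75.5, 8.0]
ee_rot: [-180.0, 0.1, 173.3]
force: [-0.3, -0.6, 0.2]
gripper_width: 40.5
gripper_force: 0.0
time_s: 12.15
ee_pos: [434.2, -75.6, 144.0]
ee_rot: [-180.0, 0.2, 173.3]
force: [1.1, 0.6, -1.5]
gripper_width: 25.5
gripper_force: 20.0
spin -0.05 slide [-4.497  9.772  0.134]
```

```bash
python3 -m jog '{"jaw":[20,20,20,20,20,20,20,20,20,20],"slide":[[-0.45,0.98,0],[-0.45,0.98,0],[-0.45,0.98,0],[-0.45,0.98,0],[-0.45,0.98,0],[-0.45,0.98,0],[-0.45,0.98,0],[-0.45,0.98,0],[-0.45,0.98,0],[-0.45,0.95,0]],"spin":[-0.05,0,0,0,0,0,0,0,0,0]}' 20
python3 -m jog '{"jaw":[20,20],"slide":[[0,0,0],[0,0,0]],"spin":[0,0]}' 20
python3 -c "
from h import *
for i in range(3): go(601,201,78,173.7);env.grab_frame('scene')"
```

```text
time_s: 13.15
ee_pos: [600.0, 202.0, 140.9]
ee_rot: [-179.9, -0.1, 173.7]
force: [0.2, -0.7, -2.5]
gripper_width: 25.7
gripper_force: 20.0
time_s: 13.35
ee_pos: [599.3, 201.0, 140.7]
ee_rot: [-179.9, -0.2, 173.8]
force: [-0.9, -1.2, -2.6]
gripper_width: 25.5
gripper_force: 20.0
spin 0.008 slide [-0.058  0.007  2.091]
spin 0.001 slide [-0.062  0.029  2.102]
spin -0.003 slide [-0.061  0.039  2.114]
```

```bash
python3 -m jog '{"jaw":[20,20,20,20,20,36,36,36,36,36],"slide":[[-0.06,0,0.5],[0,0,0.6],[0,0,0.6],[0,0,0.4],[0,0,0],[0,0,0],[0,0,0],[0,0,-0.2],[0,0,-0.3],[0,0,-0.5]],"spin":[0,0,0,0,0,0,0,0,0,0]}' 20
python3 -m jog '{"jaw":[36,60,60,60],"slide":[[0,0,-0.8],[0,0,-0.8],[0,0,0],[0,0,0]],"spin":[0,0,0,0]}'
python3 -c "
from h import *
go(421,65.5,120,155.5)
cv2.imwrite('pics/w5.png',env.grab_frame('scene')[280:480,260:460,::-1].repeat(2,0).repeat(2,1))"
```

```text
time_s: 14.5
ee_pos: [601.8, 200.7, 110.2]
ee_rot: [-180.0, -0.0, 173.7]
force: [0.4, 0.2, -0.6]
gripper_width: 36.2
gripper_force: 0.0
time_s: 14.9
ee_pos: [602.1, 200.9, 158.2]
ee_rot: [180.0, 0.1, 173.7]
force: [-1.1, 0.4, -0.8]
gripper_width: 57.2
gripper_force: 0.0
spin 2.275 slide [ 3.623 -6.61   1.275]
```

View pics/w5.png

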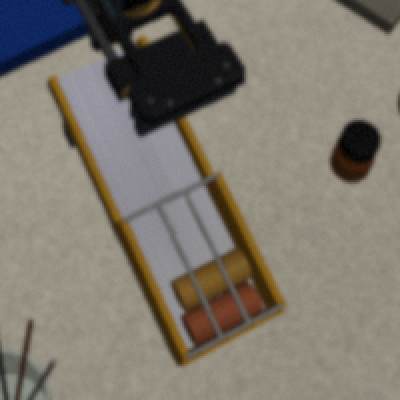

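Both slugs are seated, brass at crop (212,278) touching copper at (222,315). Next is the punch.

```bash
python3 -m jog '{"jaw":[60,60,60,60,60,60,60,60,60,60],"slide":[[0,0,0],[0,0,0],[0,0,0],[0.5176,-0.944,0.18],[0.5176,-0.944,0.18],[0.5176,-0.944,0.18],[0.5176,-0.944,0.18],[0.5176,-0.944,0.18],[0.5176,-0.944,0.18],[0.5176,-0.944,0.18]],"spin":[0.758,0.758,0.758,0,0,0,0,0,0,0]}' 15
python3 -m jog '{"jaw":[60],"slide":[[0,0,0]],"spin":[0]}'
python3 - <<'E'
from h import *
m=env.camera_model('wrist');im=env.grab_frame('wrist')
go(421,65.5,3,155.5)
cv2.imwrite('pics/w6.png',im[:,:,::-1])
E
```

```text
time_s: 15.95
ee_pos: [418.7, 64.7, 118.2]
ee_rot: [-179.9, -0.1, 155.5]
force: [0.1, -0.2, 1.2]
gripper_width: 60.1
gripper_force: 0.0
time_s: 16.05
ee_pos: [415.2, 63.6, 117.5]
ee_rot: [-179.7, -0.4, 155.4]
force: [0.0, 0.5, -0.9]
gripper_width: 59.9
gripper_force: 0.0
spin -0.01 slide [-0.07   0.065  3.844]
```

View pics/w6.png

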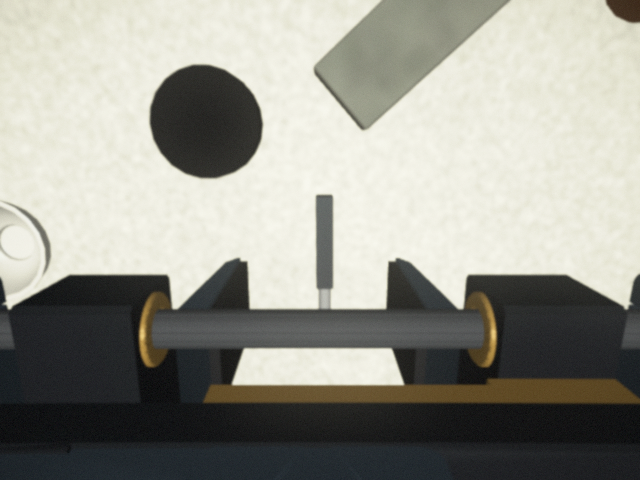

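The wrist view shows the punch shank from (324,196) to (324,288), parallel to tool x with its nose towards the palm side.

Run:
```python
from h import *
P=ray('wrist',[(324.5,196),(324.5,288)],12);print(P);c=P.mean(0);go(c[0],c[1],3,155.5)
```

```text
[[392.69008467  81.09044523  12.        ]
 [452.24549364  54.04866173  12.        ]]
spin -0.01 slide [-0.086  0.148  3.844]
```

```bash
python3 -m jog '{"jaw":[60,60,60,60,60,60,5,5,5,5],"slide":[[-0.08,0.14,0.7],[0,0,0.8],[0,0,0.9],[0,0,0.8],[0,0,0.6],[0,0,0],[0,0,0],[0,0,0],[0,0,0],[0,0,0]],"spin":[0,0,0,0,0,0,0,0,0,0]}' 25
python3 -m jog '{"jaw":[5,5,5,5,5,5,5,5,5,5],"slide":[[0,0,0],[0,0,0],[0,0,0],[0,0,0],[0,0,-0.5],[0,0,-0.9],[0,0,-0.9],[0,0,-0.8],[0,0,-0.4],[0,0,0]],"spin":[0,0,0,0,0,0,0,0,0,0]}'
python3 -m jog '{"jaw":[5,5,5,5,5,5,5,5,5,5],"slide":[[0,0,0],[0,0,0],[0,0,0],[0,0,0],[0,0,0],[0,0,0],[0,0,0],[0,0,0],[0,0,0],[0,0,0]],"spin":[0.875,0.875,0.875,0.875,0.875,0.875,0.875,0.875,0.875,0.875]}'
python3 -c "
from h import *
go(613,-245,100,85.5)"
```

```text
time_s: 17.1
ee_pos: [425.3, 68.4, 6.2]
ee_rot: [179.9, 0.1, 155.5]
force: [0.6, 0.4, -0.5]
gripper_width: 30.8
gripper_force: 0.0
time_s: 18.1
ee_pos: [425.9, 68.5, 111.8]
ee_rot: [179.9, 0.2, 155.5]
force: [0.1, -0.3, -0.6]
gripper_width: 11.9
gripper_force: 25.0
time_s: 19.1
ee_pos: [423.9, 68.2, 109.1]
ee_rot: [-179.9, 0.0, 85.2]
force: [0.3, 0.4, -0.7]
gripper_width: 11.7
gripper_force: 25.0
spin -0.037 slide [-9.913  7.104  0.304]
```

```bash
python3 -m jog '{"jaw":[5,5,5,5,5,5,5,5,5,5],"slide":[[-0.99,0.71,0.03],[-0.99,0.71,0.03],[-0.99,0.71,0.03],[-0.99,0.71,0.03],[-0.99,0.71,0.03],[-0.99,0.71,0.03],[-0.99,0.71,0.03],[-0.99,0.71,0.03],[-0.99,0.71,0.03],[-0.99,0.71,0.03]],"spin":[-0.03,0,0,0,0,0,0,0,0,0]}' 25
python3 -m jog '{"jaw":[5,5,5,5,5],"slide":[[0,0,0],[0,0,0.7],[0,0,0.9],[0,0,0.7],[0,0,0]],"spin":[0,0,0,0,0]}'
python3 -c "
from h import *
go(613,-245,10,85.5)
cv2.imwrite('pics/w7.png',env.grab_frame('wrist')[:,:,::-1])"
```

```text
time_s: 20.1
ee_pos: [614.8, -244.8, 99.3]
ee_rot: [-179.8, -0.1, 85.7]
force: [0.3, 0.3, -0.7]
gripper_width: 11.6
gripper_force: 25.0
time_s: 20.6
ee_pos: [611.4, -241.8, 27.8]
ee_rot: [-179.5, -0.2, 85.8]
force: [-1.1, 0.8, -1.8]
gripper_width: 11.8
gripper_force: 25.0
spin 0.032 slide [-0.103  0.061  0.593]
```

View pics/w7.png

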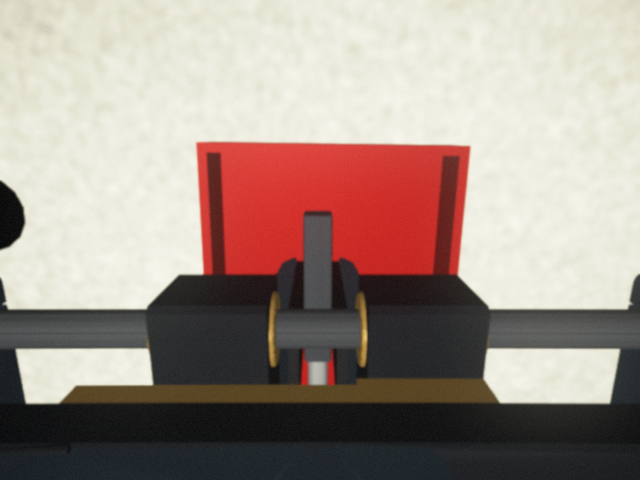

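The punch is over the tray, level and inside its walls (tray spans columns 200–468, punch at 318). I'll lower it and let go.

```bash
python3 -m jog '{"jaw":[5,5,5],"slide":[[0,0,0.3],[0,0,0.2],[0,0,0]],"spin":[0,0,0]}' 25
python3 -m jog '{"jaw":[5,5],"slide":[[0,0,0.08],[0,0,0]],"spin":[0,0]}' 25
python3 -m jog '{"jaw":[25,25,30,30,30,30,60,60,60],"slide":[[0,0,0],[0,0,0],[0,0,0],[0,0,-0.3],[0,0,-0.8],[0,0,-0.9],[0,0,-0.9],[0,0,0],[0,0,0]],"spin":[0,0,0,0,0,0,0,0,0]}' 25
python3 -c "
from h import *
go(453,-199,100,85.5)"
```

```text
time_s: 20.95
ee_pos: [614.6, -243.5, 17.1]
ee_rot: [-180.0, -0.0, 85.7]
force: [0.3, -0.1, -0.0]
gripper_width: 11.5
gripper_force: 25.0
time_s: 21.15
ee_pos: [615.0, -243.8, 15.2]
ee_rot: [180.0, 0.0, 85.7]
force: [-0.5, -0.3, -0.9]
gripper_width: 11.8
gripper_force: 25.0
time_s: 22.05
ee_pos: [615.2, -243.9, 103.0]
ee_rot: [179.9, 0.0, 85.7]
force: [0.1, -0.2, -0.9]
gripper_width: 51.0
gripper_force: 0.0
spin 0.031 slide [ 1.066 -5.507  0.101]
```

```bash
python3 -m jog '{"jaw":[70,70,70,70,70,70,70,70],"slide":[[0.178,-0.918,0],[0.178,-0.918,0],[0.178,-0.918,0],[0.178,-0.918,0],[0.178,-0.918,0],[0.178,-0.918,0],[0,0,0],[0,0,0]],"spin":[0.03,0,0,0,0,0,0,0]}' 12
python3 - <<'E'
from h import *
m=env.camera_model('wrist');s=env.state();im=env.grab_frame('wrist');H=hsv(im)
mk=np.zeros(im.shape[:2],bool);mk[:255,170:470]=1
for c in blobs(mk&(H[...,2]<80),100): print('blob',cv2.boundingRect(c),ray('wrist',[cv2.minEnclosingCircle(c)[0]],15,m))
go(453,-199,4,85.5)
E
```

```text
time_s: 22.85
ee_pos: [452.3, -198.9, 101.5]
ee_rot: [-180.0, -0.0, 85.5]
force: [0.4, -0.8, 1.3]
gripper_width: 69.7
gripper_force: 0.0
blob (290, 214, 58, 41) [[ 452.62079233 -196.62568363   15.        ]]
blob (451, 0, 19, 38) [[541.98818126 -73.70091241  15.        ]]
spin -0.0 slide [ 0.005 -0.007  3.256]
```

```bash
python3 -m jog '{"jaw":[70,70,70,70,70,25,25,25,25,25],"slide":[[0,0,0.8],[0,0,0.9],[0,0,0.9],[0,0,0.6],[0,0,0],[0,0,0],[0,0,0],[0,0,0],[0,0,0],[0,0,0]],"spin":[0,0,0,0,0,0,0,0,0,0]}' 12
python3 -m jog '{"jaw":[25,25,25,25,25,25,25,25],"slide":[[0,0,0],[0,0,0],[0,0,-0.5],[0,0,-0.9],[0,0,-0.9],[0,0,-0.8],[0,0,0],[0,0,0]],"spin":[0,0,0,0,0,0,0,0]}'
python3 -c "
from h import *
go(601,25,98,85.5)"
```

```text
time_s: 23.9
ee_pos: [453.2, -199.2, 6.8]
ee_rot: [179.9, 0.0, 85.5]
force: [0.2, 0.3, 3.1]
gripper_width: 38.5
gripper_force: 12.0
time_s: 24.7
ee_pos: [452.4, -198.9, 98.8]
ee_rot: [-180.0, 0.0, 85.5]
force: [-0.7, -0.3, -1.1]
gripper_width: 38.2
gripper_force: 12.0
spin -0.0 slide [7.828 4.353 0.028]
```

```bash
python3 -m jog '{"jaw":[25,25,25,25,25,25,25,25,25,25],"slide":[[0.978,0.544,0],[0.978,0.544,0],[0.978,0.544,0],[0.978,0.544,0],[0.978,0.544,0],[0.978,0.544,0],[0.978,0.544,0],[0.978,0.544,0],[0,0,0.4],[0,0,0.7]],"spin":[0,0,0,0,0,0,0,0,0,0]}' 12
python3 -m jog '{"jaw":[25,25,25],"slide":[[0,0,0.8],[0,0,0.4],[0,0,0]],"spin":[0,0,0]}'
python3 -c "
from h import *
go(601,25,10,85.5)
cv2.imwrite('pics/w8.png',env.grab_frame('wrist')[:,:,::-1])"
```

```text
time_s: 25.7
ee_pos: [601.3, 25.5, 64.6]
ee_rot: [-180.0, 0.0, 85.6]
force: [-0.1, -0.0, -0.8]
gripper_width: 38.3
gripper_force: 12.0
time_s: 26.0
ee_pos: [598.6, 24.2, 27.0]
ee_rot: [-179.6, 0.1, 85.5]
force: [-1.2, -0.5, -1.3]
gripper_width: 38.6
gripper_force: 12.0
spin -0.002 slide [0.032 0.077 0.565]
```

View pics/w8.png

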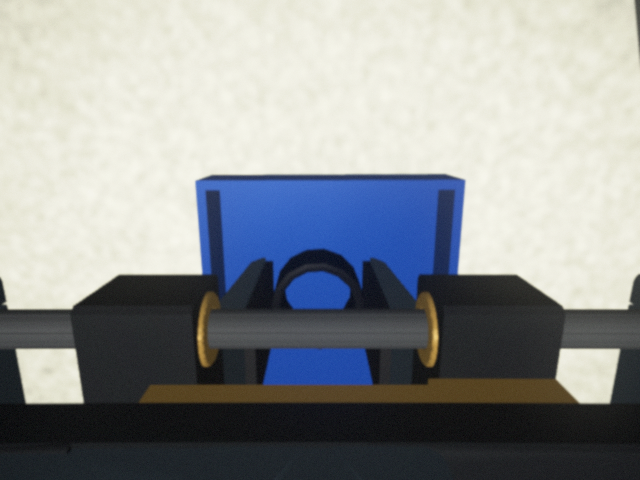

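The black band (318,280) is inside the tray, between the side walls at columns 210 and 450.

```bash
python3 -m jog '{"jaw":[25,25,25,25],"slide":[[0,0.1,0.3],[0,0,0.2],[0,0,0.05],[0,0,0]],"spin":[0,0,0,0]}' 12
python3 -m jog '{"jaw":[46,50,50,50,50,50,50,50,50],"slide":[[0,0,0],[0,0,0],[0,0,0],[0,0,-0.3],[0,0,-0.8],[0,0,-0.9],[0,0,-0.9],[0,0,0],[0,0,0]],"spin":[0,0,0,0,0,0,0,0,0]}'
python3 -c "
from h import *
go(434,-322,100,85.5)"
```

```text
time_s: 26.45
ee_pos: [604.2, 24.5, 13.5]
ee_rot: [-180.0, 0.0, 85.5]
force: [-0.7, -0.0, -0.7]
gripper_width: 38.4
gripper_force: 12.0
time_s: 27.35
ee_pos: [604.5, 24.5, 101.4]
ee_rot: [179.9, -0.0, 85.5]
force: [-0.0, -0.1, -1.0]
gripper_width: 50.2
gripper_force: 0.0
spin 0.0 slide [-11.961  -4.758   0.047]
```

```bash
python3 -m jog '{"jaw":[70,70,70,70,70,70,70,70,70,70],"slide":[[-0.997,-0.397,0],[-0.997,-0.397,0],[-0.997,-0.397,0],[-0.997,-0.397,0],[-0.997,-0.397,0],[-0.997,-0.397,0],[-0.997,-0.397,0],[-0.997,-0.397,0],[-0.997,-0.397,0],[-0.997,-0.397,0]],"spin":[0,0,0,0,0,0,0,0,0,0]}' 12
python3 -m jog '{"jaw":[70,70,70,70],"slide":[[-0.997,-0.397,0],[-0.997,-0.397,0],[0,0,0],[0,0,0]],"spin":[0,0,0,0]}' 12
python3 - <<'E'
from h import *
m=env.camera_model('wrist');im=env.grab_frame('wrist');H=hsv(im)
mk=(H[...,0]>40)&(H[...,0]<90)&(H[...,1]>90)
for c in blobs(mk,100): print('blob',cv2.boundingRect(c),ray('wrist',[cv2.minEnclosingCircle(c)[0]],15,m))
go(434,-322,4,85.5)
E
```

```text
time_s: 28.35
ee_pos: [460.4, -264.9, 99.2]
ee_rot: [-179.8, -0.1, 85.5]
force: [0.4, 0.2, 0.3]
gripper_width: 69.9
gripper_force: 0.0
time_s: 28.75
ee_pos: [432.7, -321.8, 99.4]
ee_rot: [-179.9, -0.1, 85.4]
force: [-0.1, 0.5, -0.7]
gripper_width: 70.0
gripper_force: 0.0
blob (289, 215, 58, 60) [[ 432.27088293 -320.32656273   15.        ]]
spin -0.003 slide [-0.022  0.03   3.187]
```

```bash
python3 -m jog '{"jaw":[70,70,70,70,70,25,25,25,25,25],"slide":[[0.04,0,0.8],[0,0,0.9],[0,0,0.9],[0,0,0.55],[0,0,0],[0,0,0],[0,0,0],[0,0,0],[0,0,0],[0,0,0]],"spin":[0,0,0,0,0,0,0,0,0,0]}' 12
python3 -m jog '{"jaw":[25,25,25,25,25,25,25,25],"slide":[[0,0,0],[0,0,0],[0,0,-0.5],[0,0,-0.9],[0,0,-0.9],[0,0,-0.8],[0,0,0],[0,0,0]],"spin":[0,0,0,0,0,0,0,0]}'
python3 -c "
from h import *
go(599,-38,99,85.5)"
```

```text
time_s: 29.8
ee_pos: [434.0, -321.1, 6.8]
ee_rot: [179.9, 0.0, 85.5]
force: [-0.4, 0.3, 2.7]
gripper_width: 37.2
gripper_force: 12.0
time_s: 30.6
ee_pos: [433.4, -320.7, 98.7]
ee_rot: [-180.0, -0.0, 85.5]
force: [0.1, -0.3, -1.7]
gripper_width: 37.5
gripper_force: 12.0
spin -0.001 slide [ 9.828  4.762 -0.01 ]
```

```bash
python3 -m jog '{"jaw":[25,25,25,25,25,25,25,25,25,25],"slide":[[0.983,0.479,0],[0.983,0.479,0],[0.983,0.479,0],[0.983,0.479,0],[0.983,0.479,0],[0.983,0.479,0],[0.983,0.479,0],[0.983,0.479,0],[0.983,0.479,0],[0.983,0.479,0]],"spin":[0,0,0,0,0,0,0,0,0,0]}' 12
python3 -m jog '{"jaw":[25,25,25,25,25,25],"slide":[[0,0,0.6],[0,0,0.9],[0,0,0.8],[0,0,0.4],[0,0,0.16],[0,0,0]],"spin":[0,0,0,0,0,0]}'
python3 -m jog '{"jaw":[46,50,50,50,50,50,50,50,50],"slide":[[0,0,0],[0,0,0],[0,0,0],[0,0,-0.3],[0,0,-0.8],[0,0,-0.9],[0,0,-0.9],[0,0,-0.9],[0,0,0]],"spin":[0,0,0,0,0,0,0,0,0]}'
python3 -m jog '{"jaw":[50,50,50,50,50,50,50,50,50,50],"slide":[[-0.9,-0.7,0],[-0.9,-0.7,0],[-0.9,-0.7,0],[-0.9,-0.7,0],[-0.9,-0.7,0],[-0.9,-0.7,0],[-0.9,-0.7,0],[-0.9,-0.7,0],[-0.9,-0.7,0],[0,0,0]],"spin":[0,0,0,0,0,0,0,0,0,0]}'
python3 -c "
from h import *
cv2.imwrite('pics/end.png',np.vstack([cv2.resize(env.grab_frame('top')[145:320,140:490,::-1],None,fx=1.8,fy=1.8),cv2.resize(env.grab_frame('scene')[120:460,140:500,::-1],(630,280))]))"
```

```text
time_s: 31.6
ee_pos: [599.4, -36.9, 96.7]
ee_rot: [-179.8, 0.0, 85.5]
force: [0.5, -0.2, -0.5]
gripper_width: 36.8
gripper_force: 12.0
time_s: 32.2
ee_pos: [599.7, -38.2, 12.6]
ee_rot: [-179.9, 0.0, 85.5]
force: [0.6, 0.1, -0.2]
gripper_width: 37.4
gripper_force: 12.0
time_s: 33.1
ee_pos: [603.0, -38.4, 132.4]
ee_rot: [179.4, 0.0, 85.5]
force: [0.9, -0.5, -0.1]
gripper_width: 50.0
gripper_force: 0.0
time_s: 34.1
ee_pos: [390.0, -267.3, 127.0]
ee_rot: [-179.9, 0.0, 85.3]
force: [0.5, -0.1, -0.1]
gripper_width: 49.8
gripper_force: 0.0
```

View pics/end.png

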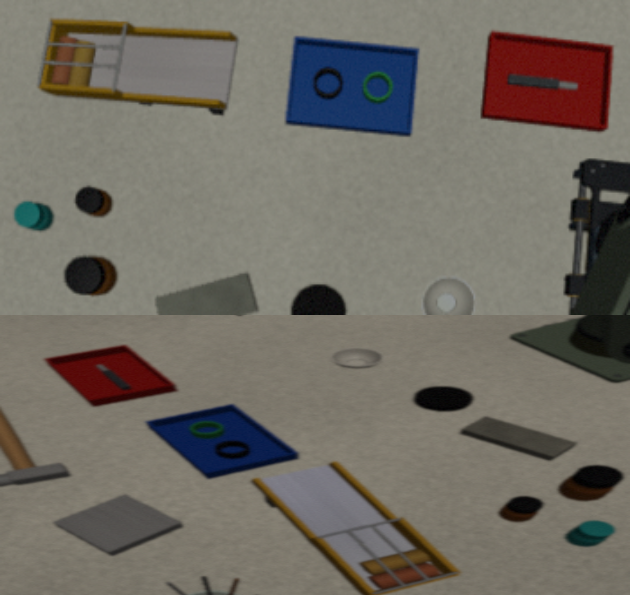

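The final picture shows copper lowest at (62,62) with brass touching it at (80,62). The bands lie flat side by side in the blue tray at (328,83) and (378,87), the punch lies in the red tray at (540,83), and the small amber jar at (92,200) hasn't moved.

```bash
python3 -c "
from workcell import env
print(env.job_done())"
```

```text
the job is handed in; nothing more can be done
None
```

The job is done and handed in after about 34 s of the 118 s allowed: the copper slug is against the stop with the brass one touching it, both bands are flat side by side in the blue tray, the punch is flat in the red tray, and the amber jar was left untouched.

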